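# Set up the runout bench for the next batch of rings

### The arm

A 6-joint arm with a two-finger parallel gripper is mounted at the origin on the work surface. World frame = base frame: x ahead of the robot, y to its left, z up, the work surface at z = 0. Lengths are in mm, angles in rad, forces in N, time in s.
With the tool pointing down it reaches from about 400 to 925 mm from the base axis. Payload 12.5 kg.
Tool frame: the origin (TCP) lies on the front face of the gripper's body, between the roots of the fingers; the fingertips stand 78 mm ahead of it and the grasp point (between the pads) lies 59 mm ahead of it (env.nose_length is the distance from the TCP to the fingertips, in mm); z points along the fingers, y is the line along which they close (so a half turn about z gives the same grasp; the last joint's range is limited). The gripper opens to 95 mm and grips with 3 to 60 N. Pads are 20 mm wide; open, the fingers measure 119 mm over their backs; the gripper's body (75 mm by 180 mm) begins 59 mm behind the grasp point.
Start: joints at [1.18, 0.491, 1.559, -0, 1.092, -0.106], TCP at [175.583, 599.84, 292.261] pointing down, gripper open.
Joint ranges: [-3.1, 3.1], [-0.84, 2.19], [0.05, 2.79], [-1.13, 4.28], [0.06, 2.93], [-2.69, 2.69]. Speed limits (rad/s): [2.22, 2.22, 2.79, 3.14, 3.14, 3.14].

### API

Orientations are given as [roll, pitch, yaw] about the fixed x, y, z axes, in that order (R = Rz(yaw) Ry(pitch) Rx(roll)).
In Python, from cell import env gives the robot as it stands.
- The arm moves only by the tool jog_arm, never from a script. Its argument "motion" is a list of rows, each a list of 7 numbers: the turn, a rotation vector about the tool's x, y, z in degrees, then the shift along the tool's x, y, z in mm, then the finger opening in mm, from 0 to 95.1. In form: [[wx, wy, wz, x, y, z, hand], ...]. A call has 1 to 10 rows; each row shifts and turns the commanded pose from where the row before left it, along the tool's axes as they then stand; what a row does not reach is not made up. A row lasts 1/8 s, in which the tool goes at most 62.5 mm and 10.7 degrees, less where a joint would pass 70% of its speed; a pose out of reach is approached as far as the arm can. A call is refused whole if a number of a shift passes 62.5 or a number of a turn 10.7, either way. A call with a gripper value outside its range is refused whole. The fingers move at their own pace and stop on an object; the grip force is fixed at half the most. Time passes only in rows, so rows that do not move let the fingers close. It gives the time, the measured TCP pose, the force, the opening and the grip force at its end, in the units of the state.
- env.state(): the state, without advancing time (a new reading comes with each control period).
- env.read_camera(name): name is "scene" or "top" or "wrist"; returns a dict with "color" (400x640x3 uint8, red, green, blue), "z_map" (400x640 float32, mm along the optical axis (not along the pixel's ray), 0 where there is no reading), "camera_matrix" (3x3 intrinsics, pixels), "world_to_cam" (4x4, takes a point from world to camera coordinates). Camera axes: x right, y up, looking along -z (the intrinsics and any distortion apply to the point x, -y, -z); pixel columns grow to the right and rows downward; lengths in mm; the calibration is good to about 2 mm. The wrist camera is an equidistant fisheye: a pixel r from the principal point sees the ray r / f radians off the axis. A picture is of the moment at which its call begins.
- env.job_done(): hands the job in; it is judged then, once.
Trained networks look in the newest picture that a camera, given by its name, has taken for a name from the list of things; names that differ only in an ending like _2 or _b are one class to them, and where a whole thing is asked for, a point or a joint stands for the part that bears it (a point fixed in the world has none). Each returns a list of dicts, best first, with "score" (0 to 1); they miss things now and then, are a little off and sometimes report something else, mostly with a low value. They report only what shows in the picture. A call takes as long as a camera call.
- env.recognise(camera, thing): "location" ([column, row] in pixels, amid what is visible of it).
The state is a dict: "t": time; "joints": joint angles; "qvel": joint speeds; "tau": joint torques, N m; "eef_pos": TCP position; "tcp_rot": TCP orientation; "ft_force": force on the tool from outside, world axes, zero at the start; "moment": the same for the moment, N m; "opening": opening from 0.0 (shut) to 1.0 (fully open); "grip_force": force on a finger pad.
Only numpy, scipy, OpenCV 4.12 (cv2) and the standard library are available. Lean on these libraries where they do the work, as an engineer would, in place of code of your own. Each camera call takes 0.05 s, during which the arm holds its last target. There are 200 camera calls.

### The job

Set up the runout bench for the next batch: turn the arbor between the centres until its yellow stripe faces straight up, and then, with the stripe up, press the gauge's red plunger all the way down to its stop and let it go. Also draw every ring carrier out through the open front of the green covered rack and stand them all upright, flat on the floor of the blue tray. Leave the stripe up and the plunger released, and leave the other things on the table where they are.

Things in the scene. Friction and masses are not known exactly. Their poses are not given: they have to be found in the camera images.
- carrier0: ring carrier 115 mm long, 46 wide, 52 high, 0.15-0.31 kg; None if absent. Grey sled 60 x 46 x 12 mm with three steel rings (42 across, up to z = 46 mm) fixed on it; upright orange fin at its -x end: 14 mm thick in y, x = -85 to -27, z = 2 to 52 mm. Origin: centre of sled underside, z up. At the start the fin stands 43 to 58 mm out of the rack front; grip it across y near x = -66, z = 38 mm
- carrier1: ring carrier 115 mm long, 46 wide, 52 high, 0.15-0.31 kg; None if absent. Grey sled 60 x 46 x 12 mm with three steel rings (42 across, up to z = 46 mm) fixed on it; upright orange fin at its -x end: 14 mm thick in y, x = -85 to -27, z = 2 to 52 mm. Origin: centre of sled underside, z up. At the start the fin stands 43 to 58 mm out of the rack front; grip it across y near x = -66, z = 38 mm
- carrier2: ring carrier 115 mm long, 46 wide, 52 high, 0.15-0.31 kg; None if absent. Grey sled 60 x 46 x 12 mm with three steel rings (42 across, up to z = 46 mm) fixed on it; upright orange fin at its -x end: 14 mm thick in y, x = -85 to -27, z = 2 to 52 mm. Origin: centre of sled underside, z up. At the start the fin stands 43 to 58 mm out of the rack front; grip it across y near x = -66, z = 38 mm
- carrier3: ring carrier 115 mm long, 46 wide, 52 high, 0.15-0.31 kg; None if absent. Grey sled 60 x 46 x 12 mm with three steel rings (42 across, up to z = 46 mm) fixed on it; upright orange fin at its -x end: 14 mm thick in y, x = -85 to -27, z = 2 to 52 mm. Origin: centre of sled underside, z up. At the start the fin stands 43 to 58 mm out of the rack front; grip it across y near x = -66, z = 38 mm
- rack: fixed green rack 85 mm deep, 298 wide, 64 high. Origin on the table; front edge at x = -45 mm, inside of the closed back at x = 30. Four bays at y = -105, -35, 35, 105 mm, each 52 wide, 54 high under a 10 mm roof, open to -x, no sill or floor: carriers stand on the table, one to a bay, fin to -x, their x nearly the rack's. A carrier is fully out when its origin is past x = -75 mm
- tray: fixed open blue tray, 286 mm (x) by 176 mm (y) outside, 45 mm high, walls and floor 5 mm thick. Origin: centre of its underside. Holds four carriers side by side, their length along the tray's y
- bench: fixed runout bench: grey base 290 x 90 x 20 mm, two blue stocks 50 mm wide, 96 high (screw heads to 106) holding the arbor, and a white gauge unit 60 x 70 mm, 78 high, with the red plunger on top. Origin: on the table under its middle; x runs along the arbor towards the gauge unit. The gap between the stocks is x = -111 to 11 mm
- arbor_mid (a point): middle of the steel arbor between the centres, on its axis, 75 mm above the table: a cylinder 36 mm across, about 122 mm long between the stocks. It turns about this frame's x, which lies along the bench's x; z points from the axis to the yellow stripe (7 mm wide, along the arbor); a red stripe is opposite. Friction about 0.04 N m: it stays where left
- arbor (a joint): angle of the arbor about its x axis, rad: 0 and 6.283 = yellow stripe straight up, 3.142 = stripe down. Range -2.5 to 8.8
- plunger_top (a point): centre of the top of the red plunger head, 34 mm across, 112 mm above the table when released; the frame's z points up
- plunger (a joint): travel of the plunger, m: 0 released, 0.012 fully down on its stop. Pressed straight down; a spring returns it, 3 N at first, 8 N at the stop
- stack_a: bystander: stack of steel rings stuck together, 52 mm across, 88 mm high; origin: centre of underside
- stack_b: bystander: stack of steel rings, 52 mm across, 77 mm high; origin: centre of underside
- stack_c: bystander: stack of steel rings, 52 mm across, 33 mm high; origin: centre of underside
- loose_ring: bystander: single steel ring lying flat, 54 mm across, 12 mm high; origin: centre of underside
- spanner: bystander: spanner lying flat, 140 mm long along x
- brush: bystander: brush lying flat, 170 mm long along x
- oil: bystander: yellow bottle, 56 mm across, 130 mm high; origin: centre of underside

How it is judged:
By the outcome, as a careful person would: the job done as asked, in the order asked, and still so for the second after the job is handed in, with the robot touching nothing.
Of carrier0, carrier1, carrier2, carrier3 only 3 to 4 are there at a start; the rules pass over those that are not, and their reading is None.
At some moment in a run one of carrier0, carrier1, carrier2, carrier3 may be knocked a few centimetres aside while the robot is not near it.
Once in a run the grip may slacken for a moment while it holds something.
It also fails if it takes over 210 s, if anything falls off the work surface, if the arm or the gripper's body presses on something with over 40 N, if the wrist force passes 120 N, or if a joint passes its speed limit or range.

## Working session

There is one attempt and no reset: what is moved stays moved. The work goes in short steps, Python scripts to look and compute and a tool call to move; the robot and the scene stay as the last step left them, time stands still between calls to the robot, and variables do not carry over. Pictures are saved under pics/ and viewed, at most 14 in all, crops included, and the job is handed in when it is done.

Besides the shell and the picture viewer there is one more tool, called after "Emit:" as name(argument=value, ...) on one line, values as JSON. jog_arm: Moves the arm, as the interface text tells. Its arguments: {"type":"object","properties":{"motion":{"type":"array"}},"required":["motion"]}

```bash
ls; mkdir -p pics; cat > h.py <<'E'
import numpy as np, cv2
from cell import env
def cam(n):
    return env.read_camera(n)
def save(c,f): cv2.imwrite('pics/'+f,c['color'][:,:,::-1])
def cloud(c):
    K=c['camera_matrix'];z=c['z_map'].astype(float)
    v,u=np.mgrid[0:z.shape[0],0:z.shape[1]]
    X=np.stack([(u-K[0,2])/K[0,0]*z,-(v-K[1,2])/K[1,1]*z,-z,np.ones_like(z)],-1)
    P=X@np.linalg.inv(c['world_to_cam']).T
    P=P[...,:3].copy();P[z==0]=np.nan
    return P
E
python3 - <<'E'
from h import *
print(env.state())
for n in ['top','scene']:
    c=cam(n);save(c,n+'0.png');P=cloud(c);np.save(n+'0.npy',P);np.save(n+'0c.npy',c['color'])
    for t in ['carrier0','rack','tray','bench','arbor_mid','plunger_top','stack_a','loose_ring','spanner','brush','oil']:
        print(n,t,[(np.round(d['location']).astype(int).tolist(),round(d['score'],2),np.round(P[int(d['location'][1]),int(d['location'][0])]).tolist()) for d in env.recognise(n,t)[:5]])
E
```

```text
pics
{'t': 0.0, 'joints': array([ 1.18040182e+00,  4.91533608e-01,  1.55943334e+00, -2.88779911e-05,
        1.09167916e+00, -1.05615759e-01]), 'qvel': array([ 0.00184559, -0.00124332, -0.00048922, -0.00177254,  0.00310974,
       -0.0002115 ]), 'tau': array([-2.64841423e-03, -6.12636995e+01, -2.58177119e+01,  6.91050896e-02,
        4.82493080e-02, -1.24363296e-04]), 'eef_pos': array([175.52571432, 599.69004181, 291.68337147]), 'tcp_rot': array([-3.14054238e+00, -8.55842955e-05,  2.85682719e+00]), 'ft_force': array([-0.32414342,  0.26965871,  0.0775807 ]), 'moment': array([-0.05587039, -0.00554337,  0.01513212]), 'grip_force': 0.0, 'opening': 0.9967805097412683}
top carrier0 [([293, 184], 0.46, [614.0, 72.0, 57.0]), ([313, 184], 0.39, [614.0, 9.0, 55.0])]
top rack [([325, 158], 0.94, [695.0, -32.0, 64.0])]
top tray [([334, 183], 0.71, [617.0, -61.0, 51.0]), ([204, 233], 0.66, [458.0, 361.0, 0.0]), ([412, 239], 0.5, [445.0, -296.0, 88.0])]
top bench [([420, 226], 0.97, [485.0, -324.0, 72.0])]
top arbor_mid [([412, 238], 0.8, [445.0, -299.0, 88.0])]
top plunger_top [([317, 127], 0.24,
[... 966 characters left out ...]
([293, 142], 0.34, [446.0, -411.0, 1.0])]
scene stack_a [([412, 231], 0.76, [414.0, 156.0, 33.0]), ([228, 176], 0.65, [733.0, -274.0, 52.0]), ([326, 320], 0.57, [755.0, 292.0, 73.0]), ([306, 134], 0.2, [456.0, -303.0, 91.0])]
scene loose_ring [([375, 207], 0.68, [410.0, 6.0, 1.0]), ([232, 175], 0.39, [721.0, -274.0, 54.0])]
scene spanner [([306, 135], 0.59, [456.0, -303.0, 91.0]), ([354, 178], 0.5, [394.0, -125.0, 9.0])]
scene brush [([386, 368], 0.92, [693.0, 409.0, 21.0]), ([256, 122], 0.74, [575.0, -412.0, 115.0]), ([310, 137], 0.37, [451.0, -292.0, 88.0]), ([318, 218], 0.22, [606.0, 12.0, 55.0])]
scene oil [([247, 239], 0.6, [800.0, 21.0, 88.0]), ([388, 368], 0.25, [691.0, 410.0, 21.0])]
```

```bash
python3 - <<'E'
import cv2
a=cv2.imread('pics/top0.png')[90:290,140:480]
b=cv2.imread('pics/scene0.png')[80:400,180:520]
cv2.imwrite('pics/t0.png',cv2.resize(a,None,fx=2.35,fy=2.35,interpolation=2))
cv2.imwrite('pics/s0.png',cv2.resize(b,None,fx=1.85,fy=1.85,interpolation=2))
E
```

```text
(no output)
```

View pics/t0.png

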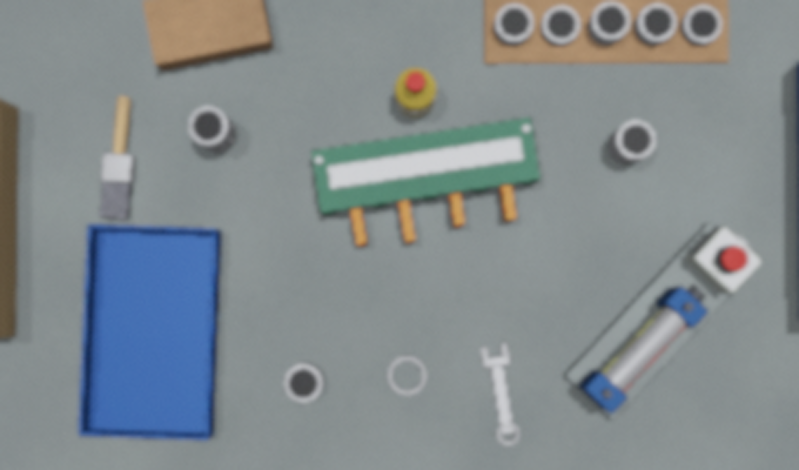

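View pics/s0.png

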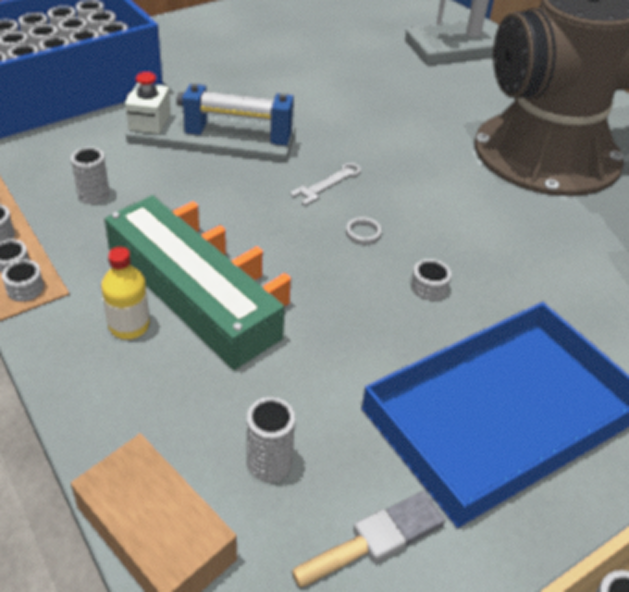

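The pictures show four orange fins at the rack's front (top crop about 360–510, 205–240), with the tray at left. The bench is at lower right, and the arbor's yellow stripe is on its upper-left flank with the red one opposite. Next I'll measure poses.

```bash
python3 - <<'E'
import numpy as np, cv2
for n in ['top','scene']:
    P=np.load(n+'0.npy');C=np.load(n+'0c.npy');H=cv2.cvtColor(C,cv2.COLOR_RGB2HSV).astype(int)
    h,s,v=H[...,0],H[...,1],H[...,2]
    x,y,z=P[...,0],P[...,1],P[...,2]
    def rect(m,t,zz=None):
        q=P[m&np.isfinite(x)]
        if len(q)<5: print(n,t,len(q));return
        (c,sz,a)=cv2.minAreaRect(q[:,:2].astype(np.float32)); print(n,t,len(q),np.round(c,1),np.round(sz,1),round(a,1),'zmed',np.round(np.median(q[:,2]),1), 'mean',q.mean(0).round(1))
    R=(x>540)&(x<780)&(y>-220)&(y<180)
    rect((h>60)&(h<95)&(s>70)&R&(z>55),'rack')
    or_=(h>5)&(h<20)&(s>130)&R&(z>30)
    k,l=cv2.connectedComponents(or_.astype(np.uint8))
    for i in range(1,k):
        if (l==i).sum()>12: rect(l==i,'fin%d'%i)
    T=(x>250)&(x<680)&(y>200)&(y<520)&(h>100)&(h<125)&(s>100)
    rect(T,'tray'); rect(T&(z>35),'trayrim'); rect(T&(z<12),'trayfloor')
    B=(x>330)&(x<700)&(y<-180)&(y>-480)
    rect(B&(h>100)&(h<125)&(s>100)&(z>80),'stocks')
    rect(B&((h<6)|(h>174))&(s>130)&(z>100),'plunger')
    rect(B&(s<40)&(v>150)&(z>70)&(z<86),'gaugetop?')
    A=B&(z>60)&(z<98)
    rect(A&(h>18)&(h<35)&(s>60),'yellow'); rect(A&((h<8)|(h>172))&(s>40),'red')
    rect(A&(s<40),'steel')
E
```

```text
top rack 1252 [689.3 -18.3] [ 83.2 294.4] 8.7 zmed 63.1 mean [684.8 -19.1  63.2]
top fin3 43 [ 641.3 -129. ] [42.   8.9] 6.7 zmed 49.7 mean [ 641.2 -128.7   49.3]
top fin4 37 [630.5 -59.1] [38.2  9.5] 0.1 zmed 52.2 mean [632.5 -59.6  51.2]
top fin5 44 [614.7   8.5] [51.8 10. ] 5.1 zmed 51.0 mean [617.2   8.2  51. ]
top fin6 47 [608.3  72.2] [45.8 10.9] 7.2 zmed 51.8 mean [609.1  71.9  52. ]
top tray 5032 [467.  362.4] [191.1 284.1] 87.8 zmed 5.1 mean [465.2 361.8   9.3]
top trayrim 512 [466.8 355.8] [178.  284.1] 87.9 zmed 42.7 mean [457.9 357.5  42.8]
top trayfloor 4130 [467.4 368.6] [178.8 277.9] 87.9 zmed 4.0 mean [466.7 360.8   3.9]
top stocks 279 [ 445.1 -305.7] [ 49.1 184.6] 46.4 zmed 95.5 mean [ 443.8 -303.1   95. ]
top plunger 66 [ 562.3 -415. ] [24.9 25.2] 27.4 zmed 110.4 mean [ 561.7 -415.2  110.6]
top gaugetop? 345 [ 545.1 -365.7] [185.8 296. ] 84.5 zmed 77.8 mean [ 550.6 -399.6   78. ]
top yellow 0
top red 19 [ 559.7 -410.6] [32.2 16. ] 17.0 zmed 86.0 mean [ 559.  -410.3   86.2]
top steel 886 [ 538.1 -299.8] [224.6 259.7] 50.5 zmed 82.3 mean [ 501.  -352.9   82.4]
scene r
[... 422 characters left out ...]
9.7 357.8] [177.3 287.7] 88.1 zmed 6.8 mean [468.  357.8  14.5]
scene trayrim 1547 [469.7 357.7] [177.1 287.7] 88.1 zmed 43.5 mean [477.2 366.3  42.5]
scene trayfloor 6991 [470.  358.8] [174.1 285.9] 88.1 zmed 5.8 mean [465.3 355.8   5.9]
scene stocks 195 [ 448.2 -300.4] [ 46.9 182.3] 45.4 zmed 95.3 mean [ 452.6 -292.3   93.2]
scene plunger 50 [ 564.4 -414. ] [28.8 29.3] 35.4 zmed 112.7 mean [ 565.6 -413.6  112.3]
scene gaugetop? 241 [ 494.5 -357.6] [ 71.  251.7] 52.2 zmed 79.4 mean [ 532.8 -367.8   79.4]
scene yellow 97 [ 458.9 -294.1] [ 11.  120.2] 47.5 zmed 74.4 mean [ 458.3 -293.3   74. ]
scene red 1
scene steel 649 [ 481.3 -343.4] [ 74.1 290.1] 51.2 zmed 82.6 mean [ 511.7 -351.    82.1]
```

```bash
cat >> h.py <<'E'
from scipy.spatial.transform import Rotation as Rn, Slerp
def down(yaw,tx=0,ty=0):  # tool down with yaw, then turned tx,ty (deg) about tool x,y
    return Rn.from_euler('xyz',[np.pi,0,yaw])*Rn.from_rotvec(np.radians([tx,ty,0]))
def plan(wps,mm=50,deg=9,cur=None):
    """wps: list of (pos, R, hand, off): TCP = pos - off*zaxis. Interpolates the pos point. prints rows."""
    s=env.state()
    p,R=(s['eef_pos'],Rn.from_euler('xyz',s['tcp_rot'])) if cur is None else cur
    rows=[]
    for w in wps:
        q,T,hand,off=(list(w)+[0])[:4]
        step=w[4] if len(w)>4 else mm
        a=p+off*R.as_matrix()[:,2]; q=np.array(q,float)
        n=max(1,int(np.ceil(max(np.linalg.norm(q-a)/step,(R.inv()*T).magnitude()*57.3/deg))))
        S=Slerp([0,1],Rn.concatenate([R,T]))
        for k in range(1,n+1):
            Rk=S(k/n); pk=a+(q-a)*k/n-off*Rk.as_matrix()[:,2]
            w_=np.round(np.degrees((R.inv()*Rk).as_rotvec()),1); d=np.round(R.inv().apply(pk-p),1)
            rows.append([*w_,*d,hand]); p=p+R.apply(d); R=R*Rn.from_rotvec(np.radians(w_))
    for i in range(0,len(rows),10): print('['+','.join('['+','.join('%g'%(v+0) for v in r)+']' for r in rows[i:i+10])+']')
    print(len(rows)); return p,R
E
python3 - <<'E'
from h import *
y=2.374
plan([((480,400,300),down(2.65),95,0),((600,0,300),down(2.5),95,0),((440,-297,300),down(y),95,0)])
E
```

```text
[[0,0,1.5,-43.5,-13.3,-1,95],[0,0,1.5,-43.9,-12.1,-0.9,95],[0,0,1.4,-44.2,-11,-1,95],[0,0,1.5,-44.4,-9.9,-1,95],[0,0,1.5,-44.7,-8.8,-0.9,95],[0,0,1.5,-44.9,-7.5,-1,95],[0,0,1.5,-45,-6.4,-1,95],[0,0,1.4,-45.3,-5.2,-0.9,95],[0,0,1,-32.7,-32.9,0,95],[0,0,0.9,-33.3,-32.4,0,95]]
[[0,0,1,-33.7,-31.8,0,95],[0,0,0.9,-34.4,-31.2,0,95],[0,0,1,-34.8,-30.7,0,95],[0,0,1,-35.3,-30,-0.1,95],[0,0,0.9,-35.9,-29.5,0,95],[0,0,1,-36.3,-28.9,0,95],[0,0,0.9,-36.8,-28.2,0,95],[0,0,1,-7,-47.7,0,95],[0,0,1.1,-7.9,-47.5,0,95],[0,0,1,-8.8,-47.4,0,95]]
[[0,0,1,-9.6,-47.2,0,95],[0,0,1.1,-10.5,-47.1,0,95],[0,0,1,-11.3,-46.8,0,95],[0,0,1.1,-12.2,-46.6,0,95]]
24
```

Emit:
jog_arm(motion=[[0,0,1.5,-43.5,-13.3,-1,95],[0,0,1.5,-43.9,-12.1,-0.9,95],[0,0,1.4,-44.2,-11,-1,95],[0,0,1.5,-44.4,-9.9,-1,95],[0,0,1.5,-44.7,-8.8,-0.9,95],[0,0,1.5,-44.9,-7.5,-1,95],[0,0,1.5,-45,-6.4,-1,95],[0,0,1.4,-45.3,-5.2,-0.9,95],[0,0,1,-32.7,-32.9,0,95],[0,0,0.9,-33.3,-32.4,0,95]])

```text
t: 2.45
eef_pos: [507.2, 309.7, 299.7]
tcp_rot: [-3.142, -0.0, 2.617]
ft_force: [-0.2, 0.5, -0.1]
opening: 0.997
grip_force: 0.0
```

Emit:
jog_arm(motion=[[0,0,1,-33.7,-31.8,0,95],[0,0,0.9,-34.4,-31.2,0,95],[0,0,1,-34.8,-30.7,0,95],[0,0,1,-35.3,-30,-0.1,95],[0,0,0.9,-35.9,-29.5,0,95],[0,0,1,-36.3,-28.9,0,95],[0,0,0.9,-36.8,-28.2,0,95],[0,0,1,-7,-47.7,0,95],[0,0,1.1,-7.9,-47.5,0,95],[0,0,1,-8.8,-47.4,0,95]])

```text
t: 3.7
eef_pos: [530.6, -128.5, 300.1]
tcp_rot: [3.141, 0.0, 2.446]
ft_force: [-0.1, 0.2, 0.7]
opening: 0.993
grip_force: 0.0
```

Emit:
jog_arm(motion=[[0,0,1,-9.6,-47.2,0,95],[0,0,1.1,-10.5,-47.1,0,95],[0,0,1,-11.3,-46.8,0,95],[0,0,1.1,-12.2,-46.6,0,95],[0,0,0,0,0,0,60]])

```text
t: 4.32
eef_pos: [438.8, -299.2, 300.0]
tcp_rot: [-3.141, 0.0, 2.37]
ft_force: [1.5, 0.2, 0.2]
opening: 0.94
grip_force: 0.0
```

```bash
python3 - <<'E'
from h import *
s=env.state();print(s['eef_pos'],s['tcp_rot'],s['joints'])
c=cam('wrist');save(c,'w1.png');print(c['camera_matrix'],np.linalg.inv(c['world_to_cam']).round(2))
t=cam('scene');save(t,'s1.png');cv2.imwrite('pics/s1c.png',cv2.resize(cv2.imread('pics/s1.png')[100:180,230:350],None,fx=6,fy=6))
E
```

```text
[ 438.83675353 -299.24941228  300.01587492] [-3.14146867e+00  2.63553711e-04  2.36953029e+00] [-7.22823902e-01  3.49344432e-01  1.77819658e+00 -1.61170829e-04
  1.01379451e+00 -1.52147266e+00]
[[309.70691629   0.         323.15391402]
 [  0.         309.70691629 198.07873844]
 [  0.           0.           1.        ]] [[ 7.0000e-01 -6.9000e-01 -2.0000e-01  3.8181e+02]
 [ 7.2000e-01  6.7000e-01  2.0000e-01 -2.4373e+02]
 [-0.0000e+00 -2.8000e-01  9.6000e-01  3.9356e+02]
 [ 0.0000e+00  0.0000e+00  0.0000e+00  1.0000e+00]]
```

View pics/w1.png

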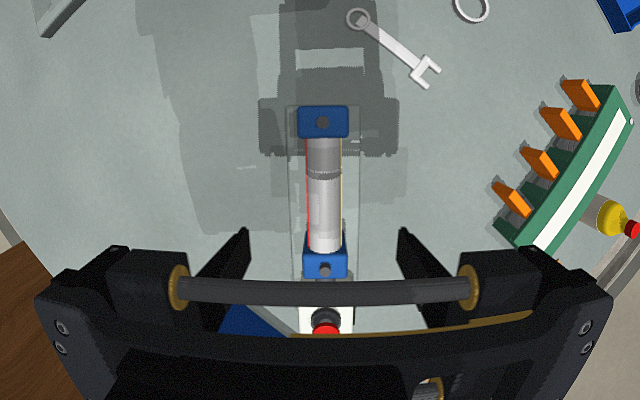

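The wrist view shows the arbor from above between (322,137) and (323,250), with the red stripe on its left limb and yellow on its right. So yellow lies roughly horizontal on the bench's +y side. I'll refine this with the fisheye cloud.

```bash
cat >> h.py <<'E'
def wcloud(c):
    K=c['camera_matrix'];z=c['z_map'].astype(float)
    v,u=np.mgrid[0:z.shape[0],0:z.shape[1]]
    a=(u-K[0,2])/K[0,0];b=(v-K[1,2])/K[1,1];r=np.hypot(a,b)+1e-9
    k=np.tan(np.minimum(r,1.5))/r
    X=np.stack([a*k*z,-b*k*z,-z,np.ones_like(z)],-1)
    P=(X@np.linalg.inv(c['world_to_cam']).T)[...,:3].copy();P[(z==0)|(r>1.4)]=np.nan
    return P
def hsv(c):
    H=cv2.cvtColor(c['color'],cv2.COLOR_RGB2HSV).astype(int);return H[...,0],H[...,1],H[...,2]
def bench(c,P,B0=(446.5,-303.,75),yaw=-0.768):
    h,s,v=hsv(c);L=(P-np.array(B0))@Rn.from_euler('z',yaw).as_matrix()
    near=(abs(L[...,0])<60)&(np.hypot(L[...,1],L[...,2])<28)&(L[...,2]>-25)
    out={}
    for n,m in dict(yellow=(h>18)&(h<38)&(s>70),red=((h<8)|(h>172))&(s>70),steel=s<50).items():
        q=L[near&m]
        if len(q): out[n]=q; print(n,len(q),q.mean(0).round(1),'ang deg from up (+ = to -y)',np.degrees(np.arctan2(-q[:,1].mean(),q[:,2].mean())).round(1))
    return out
E
python3 - <<'E'
from h import *
c=cam('wrist');P=wcloud(c);o=bench(c,P)
q=o['steel'];
from scipy.optimize import least_squares
f=least_squares(lambda p:np.hypot(q[:,1]-p[0]-p[2]*q[:,0],q[:,2]-p[1])-18,[0,0,0],loss='soft_l1');print('axis y,z,slope',f.x)
h,s,v=hsv(c);L=(P-np.array((446.5,-303.,75)))@Rn.from_euler('z',-0.768).as_matrix()
m=(h>100)&(h<125)&(s>100)&(abs(L[...,1])<60)&(abs(L[...,0])<120)&(L[...,2]>12)
for sg in(1,-1):
    q=L[m&(sg*L[...,0]>0)];print(len(q),np.percentile(q,[2,50,98],axis=0).round(1).tolist())
m=((h<8)|(h>172))&(s>120)&(L[...,0]>110)&(abs(L[...,1])<60)&(L[...,2]>20);print('pl',m.sum(),L[m].mean(0))
t=cam('scene');bench(t,cloud(t))
E
```

```text
yellow 202 [ 1.5 15.7  3.1] ang deg from up (+ = to -y) -78.8
red 208 [  4.  -20.2   6.7] ang deg from up (+ = to -y) 71.7
steel 3552 [-3.  -2.2 15.7] ang deg from up (+ = to -y) 8.1
axis y,z,slope [-3.05325484  0.80522144  0.00948865]
1105 [[0.9, -43.0, 15.6], [71.7, -4.0, 21.9], [90.6, 22.4, 217.2]]
3311 [[-90.4, -49.3, 19.8], [-35.7, -7.3, 206.3], [-8.2, 53.5, 279.9]]
pl 239 [152.04670116  -1.03344576  36.7292966 ]
yellow 90 [ 1.1 15.  -0.9] ang deg from up (+ = to -y) -93.3
steel 310 [-0.5  6.9 12.2] ang deg from up (+ = to -y) -29.4
```

```bash
python3 - <<'E'
from h import *
y=2.374;g=np.array([445.5,-304,76]);T=down(y,42)
b=g-100*T.as_matrix()[:,2]
plan([(b,T,60,59),(g,T,60,59,25)])
E
```

```text
[[8.4,0,0,-1.8,21.6,18.8,60],[8.4,0,0,-1.8,24.1,16.7,60],[8.4,0,0,-1.8,26.3,14.2,60],[8.4,0,0,-1.8,28,11.6,60],[8.4,0,0,-1.9,29.5,8.6,60],[0,0,0,0,0,25,60],[0,0,0,0,0,25,60],[0,0,0,0,0,25,60],[0,0,0,0.1,0,25,60]]
9
```

Emit:
jog_arm(motion=[[8.4,0,0,-1.8,21.6,18.8,60],[8.4,0,0,-1.8,24.1,16.7,60],[8.4,0,0,-1.8,26.3,14.2,60],[8.4,0,0,-1.8,28,11.6,60],[8.4,0,0,-1.9,29.5,8.6,60],[0,0,0,0,0,0,60],[0,0,0,0,0,0,60]])

```text
t: 5.4
eef_pos: [519.2, -227.8, 194.5]
tcp_rot: [-2.411, 0.0, 2.375]
ft_force: [0.4, -0.7, -0.1]
opening: 0.629
grip_force: 0.0
```

```bash
python3 - <<'E'
from h import *
s=env.state();R=Rn.from_euler('xyz',s['tcp_rot']);print(s['eef_pos'],s['joints'].round(2),s['opening'])
y=2.374;g=np.array([445.5,-304,76]);T=down(y,42)
print(g-159*T.as_matrix()[:,2],np.degrees((R.inv()*T).as_rotvec()))
plan([(g,T,60,59,20)])
E
```

```text
[ 519.24785068 -227.84711455  194.54393805] [-0.32  0.66  1.69 -0.69  1.24 -0.74] 0.628546539984057
[ 519.37897067 -227.44214179  194.16002725] [0.1296698  0.02504638 0.02263663]
[[0,0,0,0,0.1,16.7,60],[0,0,0,0.1,0,16.6,60],[0.1,0,0,0,0.1,16.7,60],[0,0,0,0.1,0,16.7,60],[0,0,0,0,0.1,16.7,60],[0,0,0,0,0.1,16.6,60]]
6
```

Emit:
jog_arm(motion=[[0,0,0,0,0,16.7,60],[0,0,0,0,0,16.7,60],[0,0,0,0,0,16.7,60],[0,0,0,0,0,16.7,60],[0,0,0,0,0,16.7,60],[0,0,0,0,0,16.5,60],[0,0,0,0,0,0,45],[0,0,0,0,0,0,30],[0,0,0,0,0,0,30],[0,0,0,0,0,0,30]])

```text
t: 6.65
eef_pos: [473.0, -276.2, 120.0]
tcp_rot: [-2.409, 0.001, 2.374]
ft_force: [1.9, 1.1, 1.3]
opening: 0.371
grip_force: 30.0
```

```bash
python3 - <<'E'
from h import *
g=np.array([445.5,-304,76]);T=down(2.374,42)
p,R=g-59*T.as_matrix()[:,2],T
plan([(g,down(2.374,-2),30,59),(g,down(2.374,-46),30,59)],deg=5.6,cur=(p,R))
E
```

```text
[[-5.5,0,0,0,-5.7,0.3,30],[-5.5,0,0,0,-5.6,0.2,30],[-5.5,0,0,0,-5.7,0.3,30],[-5.5,0,0,0,-5.6,0.3,30],[-5.5,0,0,0,-5.7,0.3,30],[-5.5,0,0,0,-5.6,0.2,30],[-5.5,0,0,0,-5.7,0.3,30],[-5.5,0,0,0,-5.6,0.3,30],[-5.5,0,0,0,-5.7,0.3,30],[-5.5,0,0,0,-5.6,0.2,30]]
[[-5.5,0,0,0,-5.7,0.3,30],[-5.5,0,0,0,-5.6,0.3,30],[-5.5,0,0,0,-5.7,0.2,30],[-5.5,0,0,0,-5.7,0.3,30],[-5.5,0,0,0,-5.6,0.3,30],[-5.5,0,0,0,-5.7,0.2,30]]
16
```

Emit:
jog_arm(motion=[[-5.5,0,0,0,-5.7,0.3,30],[-5.5,0,0,0,-5.6,0.2,30],[-5.5,0,0,0,-5.7,0.3,30],[-5.5,0,0,0,-5.6,0.3,30],[-5.5,0,0,0,-5.7,0.3,30],[-5.5,0,0,0,-5.6,0.2,30],[-5.5,0,0,0,-5.7,0.3,30]])

```text
t: 7.52
eef_pos: [447.4, -302.6, 135.3]
tcp_rot: [-3.083, 0.001, 2.375]
ft_force: [-3.2, 0.4, -4.7]
opening: 0.371
grip_force: 30.1
```

Emit:
jog_arm(motion=[[-5.5,0,0,0,-5.6,0.3,30],[-5.5,0,0,0,-5.7,0.3,30],[-5.5,0,0,0,-5.6,0.2,30],[-5.5,0,0,0,-5.7,0.3,30],[-5.5,0,0,0,-5.6,0.3,30],[-5.5,0,0,0,-5.7,0.2,30],[-5.5,0,0,0,-5.7,0.3,30],[-5.5,0,0,0,-5.6,0.3,30],[-5.5,0,0,0,-5.7,0.2,30]])

```text
t: 8.65
eef_pos: [414.8, -336.4, 117.0]
tcp_rot: [2.338, 0.002, 2.374]
ft_force: [-9.2, -2.6, -4.8]
opening: 0.373
grip_force: 30.0
```

Emit:
jog_arm(motion=[[0,0,0,0,0,0,30],[0,0,0,0,0,0,60],[0,0,0,0,0,0,60],[0,0,0,0,0,-25,60],[0,0,0,0,0,-25,60],[0,0,0,0,0,-25,60],[0,0,0,0,0,-25,60],[0,0,0,0,0,-25,60],[0,0,0,0,0,0,60]])

```text
t: 9.78
eef_pos: [353.0, -400.7, 204.5]
tcp_rot: [2.34, 0.002, 2.373]
ft_force: [0.1, 0.5, -0.9]
opening: 0.628
grip_force: 0.0
```

```bash
python3 - <<'E'
from h import *
s=env.state();print(s['eef_pos'],s['joints'].round(2))
c=cam('wrist');save(c,'w2.png');bench(c,wcloud(c),(445.5,-304,75))
t=cam('scene');bench(t,cloud(t))
plan([((445.5,-304,176),down(2.374,0),60,59)])
E
```

```text
[ 353.02656708 -400.65899999  204.5403136 ] [-1.22  0.59  1.85  0.76  1.23 -2.48]
yellow 695 [-4.2  0.3 19.3] ang deg from up (+ = to -y) -0.8
steel 4125 [ -3.5 -14.    9.6] ang deg from up (+ = to -y) 55.5
yellow 74 [-2.6 -1.4 19.3] ang deg from up (+ = to -y) 4.2
steel 333 [ 0.5 11.4  6.2] ang deg from up (+ = to -y) -61.6
[[7.7,0,0,0,19.9,9.8,60],[7.6,0,0,0,21.1,8,60],[7.7,0,0,0.1,22,6.3,60],[7.7,0,0,0,22.6,4.3,60],[7.6,0,0,0,22.9,2.3,60],[7.7,0,0,0,23.1,0.3,60]]
6
```

Emit:
jog_arm(motion=[[7.7,0,0,0,19.9,9.8,60],[7.6,0,0,0,21.1,8,60],[7.7,0,0,0,22,6.3,60],[7.7,0,0,0,22.6,4.3,60],[7.6,0,0,0,22.9,2.3,60],[7.7,0,0,0,23.1,0.3,60],[0,0,0,0,0,0,60],[0,0,0,0,0,0,60]])

```text
t: 10.88
eef_pos: [445.3, -304.1, 234.6]
tcp_rot: [3.14, -0.002, 2.375]
ft_force: [-0.2, 0.4, 0.2]
opening: 0.633
grip_force: 0.0
```

```bash
cat > ang.py <<'E'
from h import *
from scipy.optimize import least_squares
c=cam('wrist');save(c,'w3.png');P=wcloud(c);o=bench(c,P,(445.5,-304,75))
q=np.vstack([o['steel'],o['yellow']]);q=q[(abs(q[:,0])<50)]
f=least_squares(lambda p:np.hypot(q[:,1]-p[0]-p[2]*q[:,0],q[:,2]-p[1])-18,[0,0,0],loss='soft_l1');print('axis y,z,slope',f.x)
Y=o['yellow'];print('yellow rel',np.degrees(np.arctan2(-(Y[:,1]-f.x[0]-f.x[2]*Y[:,0]).mean(),(Y[:,2]-f.x[1]).mean())))
# per-slice limbs in image
h,s,v=hsv(c);L=(P-np.array((445.5,-304,75)))@Rn.from_euler('z',-0.768).as_matrix()
arb=(abs(L[...,0])<55)&(abs(L[...,1])<30)&(L[...,2]>-12)
yel=arb&(h>18)&(h<38)&(s>70)
for r in range(90,330,12):
    a=np.where(arb[r])[0];b=np.where(yel[r])[0]
    if len(a)>5 and len(b)>1: print(r,a.min(),a.max(),(a.min()+a.max())/2,b.mean(),len(a))
E
python3 ang.py
```

```text
yellow 1322 [-4.4  0.3 19.6] ang deg from up (+ = to -y) -0.8
steel 4399 [-4.1 -2.1 14.5] ang deg from up (+ = to -y) 8.2
axis y,z,slope [-1.48275207  1.0930269   0.01045102]
yellow rel -5.583283013787061
150 299 342 320.5 323.5 44
162 300 342 321.0 323.5 43
174 300 342 321.0 323.5 43
186 300 342 321.0 323.5 43
198 300 342 321.0 323.875 42
210 302 342 322.0 324.0 41
222 302 342 322.0 323.6666666666667 40
234 272 375 323.5 324.0 44
246 303 380 341.5 324.0 47
258 269 384 326.5 333.72727272727275 53
270 311 419 365.0 342.6666666666667 41
306 285 421 353.0 409.3333333333333 83
```

```bash
python3 - <<'E'
from h import *
g=np.array([445,-304.6,76])
c=plan([(g,down(2.374,3),60,59,25)])
plan([(g,down(2.374,-2.6),30,59)],deg=3,cur=c)
E
```

```text
[[0.8,0,0,0,0.8,24.9,60],[0.7,0,0,-0.1,1.1,24.9,60],[0.8,-0.1,0,0,1.4,25,60],[0.8,0,0,0,1.7,24.9,60]]
4
[[-2.8,0,0,0,-2.9,0.1,30],[-2.8,0,0,0,-2.8,0,30]]
2
```

Emit:
jog_arm(motion=[[0.8,0,0,0,0.8,24.9,60],[0.7,0,0,-0.1,1.1,24.9,60],[0.8,-0.1,0,0,1.4,25,60],[0.8,0,0,0,1.7,24.9,60],[0,0,0,0,0,0,30],[0,0,0,0,0,0,30],[0,0,0,0,0,0,30],[0,0,0,0,0,0,30],[-2.8,0,0,0,-2.9,0.1,30],[-2.8,0,0,0,-2.8,0,30]])

```text
t: 12.18
eef_pos: [443.4, -307.4, 136.5]
tcp_rot: [3.097, 0.003, 2.374]
ft_force: [-6.9, -4.5, 3.1]
opening: 0.374
grip_force: 30.0
```

Emit:
jog_arm(motion=[[0,0,0,0,0,0,30],[0,0,0,0,0,0,60],[0,0,0,0,0,0,60],[0,0,0,0,0,0,60],[0,0,0,0,0,-25,60],[0,0,0,0,0,-25,60],[0,0,0,0,0,-25,60],[2.6,0,0,0,6,-25,60],[0,0,0,0,0,0,60],[0,0,0,0,0,0,60]])

```text
t: 13.42
eef_pos: [444.4, -305.1, 235.0]
tcp_rot: [-3.141, 0.001, 2.374]
ft_force: [1.0, -0.5, 0.2]
opening: 0.635
grip_force: 0.0
```

```bash
python3 ang.py; python3 - <<'E'
from h import *
c=cam('wrist');r=env.recognise('wrist','plunger_top');P=wcloud(c);print(r[:2])
h,s,v=hsv(c);m=((h<8)|(h>172))&(s>120)&(abs(P[...,0]-562)<40)&(abs(P[...,1]+414)<40)
q=P[m];print(len(q),np.median(q,0),np.percentile(q,[2,98],axis=0))
t=q[q[:,2]>np.percentile(q[:,2],90)-5];print(cv2.minEnclosingCircle(t[:,:2].astype(np.float32)))
t=cam('top');P=cloud(t);h,s,v=hsv(t);m=((h<8)|(h>172))&(s>100)&(abs(P[...,0]-562)<40)&(abs(P[...,1]+414)<40)&(P[...,2]>95);q=P[m];print('top',len(q),q.mean(0))
E
```

```text
yellow 1324 [-4.5 -1.4 19.7] ang deg from up (+ = to -y) 4.0
steel 4427 [-4.5 -1.5 14.4] ang deg from up (+ = to -y) 5.9
axis y,z,slope [-1.54095105  1.09997711  0.0107461 ]
yellow rel -0.6952431421069003
150 302 345 323.5 323.77777777777777 43
162 302 345 323.5 323.5 44
174 303 345 324.0 323.5 43
186 303 345 324.0 323.5 43
198 303 345 324.0 324.0 43
210 303 345 324.0 324.0 43
222 304 345 324.5 324.0 42
234 304 379 341.5 324.0 47
246 304 384 344.0 329.8181818181818 52
258 305 423 364.0 333.6666666666667 61
270 315 431 373.0 380.22727272727275 55
282 230 438 334.0 428.0 208
294 228 437 332.5 429.2 208
306 285 433 359.0 422.6875 121
[]
  return _methods._mean(a, axis=axis, dtype=dtype,
  ret = um.true_divide(
Traceback (most recent call last):
IndexError: index -1 is out of bounds for axis 0 with size 0
```

View pics/w3.png

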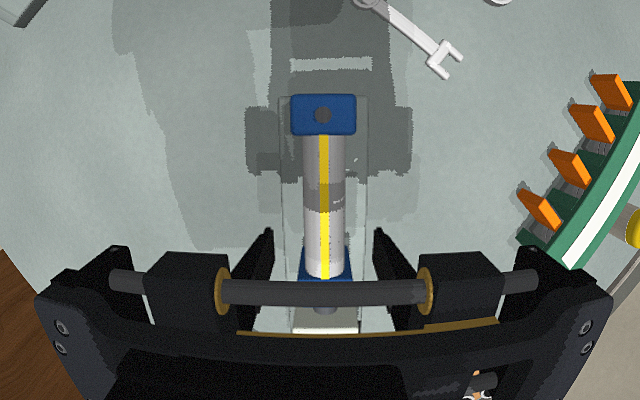

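The arbor stripe at (324,135)–(324,275) is centred between the limbs, within about 1° of up. Next is the plunger.

```bash
python3 - <<'E'
from h import *
d=down(2.374)
plan([((563,-414.5,215),d,0,0),((563,-414.5,192),d,0,0,12)],mm=45)
E
```

```text
[[0,0,0,-40.3,1,5,0],[0,0,0,-40.3,1,4.9,0],[-0.1,0,0,-40.3,1.1,5,0],[0,0,0,-40.3,1,4.9,0],[0,0,0,0,0,11.5,0],[0,0,0,0,0,11.5,0]]
6
```

Emit:
jog_arm(motion=[[0,0,0,-40.3,1,5,0],[0,0,0,-40.3,1,4.9,0],[-0.1,0,0,-40.3,1.1,5,0],[0,0,0,-40.3,1,4.9,0],[0,0,0,0,0,0,0],[0,0,0,0,0,0,0],[0,0,0,0,0,11.5,0],[0,0,0,0,0,9,0],[0,0,0,0,0,0,0]])

```text
t: 14.7
eef_pos: [563.0, -414.2, 194.8]
tcp_rot: [3.142, 0.0, 2.373]
ft_force: [0.0, 0.8, 0.3]
opening: 0.001
grip_force: 0.0
```

Emit:
jog_arm(motion=[[0,0,0,0,0,3,0],[0,0,0,0,0,3,0],[0,0,0,0,0,3,0],[0,0,0,0,0,2,0],[0,0,0,0,0,2,0],[0,0,0,0,0,1,0],[0,0,0,0,0,0,0]])

```text
t: 15.58
eef_pos: [563.4, -414.6, 182.0]
tcp_rot: [3.141, 0.002, 2.373]
ft_force: [-1.9, 0.4, 5.7]
opening: 0.003
grip_force: 2.9
```

Emit:
jog_arm(motion=[[0,0,0,0,0,1.5,0],[0,0,0,0,0,1.5,0],[0,0,0,0,0,1,0],[0,0,0,0,0,1,0],[0,0,0,0,0,0,0]])

```text
t: 16.2
eef_pos: [563.5, -414.6, 177.9]
tcp_rot: [3.141, 0.003, 2.373]
ft_force: [-3.1, 2.3, 12.1]
opening: 0.005
grip_force: 5.7
```

Emit:
jog_arm(motion=[[0,0,0,0,0,1,0],[0,0,0,0,0,0.5,0],[0,0,0,0,0,0,0],[0,0,0,0,0,0,0]])

```text
t: 16.7
eef_pos: [563.5, -414.6, 177.8]
tcp_rot: [3.141, 0.004, 2.374]
ft_force: [-5.9, 5.1, 21.9]
opening: 0.005
grip_force: 10.7
```

The arm is on the stop: z has stalled at 177.8 while force rose to 22 N. I'll release and move to the rack.

```bash
python3 - <<'E'
from h import *
c=plan([((563.4,-414.5,240),down(2.374),0,0,22)])
plan([((560,-250,300),down(1.4),60,0),((540,-25,300),down(.152),60,0)],cur=c)
E
```

```text
[[0,0.1,0,0,0,-20.7,0],[0,0,0,0,0,-20.8,0],[0,0.1,0,0,0,-20.7,0]]
3
[[0,0,8,16.7,16.6,-8.6,60],[0,0,7.9,18.8,14.1,-8.6,60],[0,0,8,20.5,11.3,-8.5,60],[0,0,8,22,8.4,-8.6,60],[0,0,7.9,22.9,5.3,-8.6,60],[0,0,8,23.4,2,-8.6,60],[0,0,8,23.5,-1.2,-8.5,60],[0,0,8.9,27.3,-7.3,0,60],[0,0,9,25.8,-11.3,0,60],[0,0,8.9,23.8,-15.3,0,60]]
[[0,0,8.9,21,-18.8,0,60],[0,0,9,18,-21.8,0,60],[0,0,8.9,14.2,-24.4,0,60],[0,0,8.9,10.4,-26.2,0,60],[0,0,9,6.2,-27.6,0,60]]
15
```

Emit:
jog_arm(motion=[[0,0,0,0,0,-10,0],[0,0,0,0,0,-20.7,0],[0,0,0,0,0,-30.7,0]])

```text
t: 17.08
eef_pos: [563.1, -414.3, 236.2]
tcp_rot: [-3.142, -0.0, 2.373]
ft_force: [-0.3, -0.0, 0.4]
opening: 0.002
grip_force: 0.0
```

Emit:
jog_arm(motion=[[0,0,8,16.7,16.6,-8.6,60],[0,0,7.9,18.8,14.1,-8.6,60],[0,0,8,20.5,11.3,-8.5,60],[0,0,8,22,8.4,-8.6,60],[0,0,7.9,22.9,5.3,-8.6,60],[0,0,8,23.4,2,-8.6,60],[0,0,8,23.5,-1.2,-8.5,60],[0,0,8.9,27.3,-7.3,0,60],[0,0,9,25.8,-11.3,0,60],[0,0,8.9,23.8,-15.3,0,60]])

```text
t: 18.32
eef_pos: [552.3, -164.7, 296.1]
tcp_rot: [3.14, 0.0, 0.927]
ft_force: [0.9, -0.4, 0.3]
opening: 0.632
grip_force: 0.0
```

Emit:
jog_arm(motion=[[0,0,8.9,21,-18.8,0,60],[0,0,9,18,-21.8,0,60],[0,0,8.9,14.2,-24.4,0,60],[0,0,8.9,10.4,-26.2,0,60],[0,0,9,6.2,-27.6,0,60],[0,0,0,0,0,0,60],[0,0,0,0,0,0,60]])

```text
t: 19.2
eef_pos: [540.0, -25.4, 296.1]
tcp_rot: [3.14, -0.001, 0.154]
ft_force: [-0.2, -0.6, -0.3]
opening: 0.626
grip_force: 0.0
```

```bash
cat > fins.py <<'E'
from h import *
import sys
s=env.state();print(s['eef_pos'],s['tcp_rot'][2])
def fins(P,c,zlo=35,R=(480,720,-220,200)):
    h,s,v=hsv(c);x,y,z=np.moveaxis(P,-1,0)
    m=(h>5)&(h<20)&(s>130)&(z>zlo)&(z<75)&(x>R[0])&(x<R[1])&(y>R[2])&(y<R[3])
    k,l=cv2.connectedComponents(m.astype(np.uint8))
    for i in range(1,k):
        q=P[l==i]
        t=q[q[:,2]>np.median(q[:,2])-4]
        if len(t)<20: continue
        cc,sz,a=cv2.minAreaRect(t[:,:2].astype(np.float32));
        if sz[0]<sz[1]: sz=sz[::-1];a-=90
        a=(a+45)%180-45
        print('fin c',np.round(cc,1),'sz',np.round(sz,1),'yaw',round(a,1),'z',np.median(t[:,2]).round(1),len(t))
for n in sys.argv[1:]:
    c=cam(n);save(c,'f_%s_%d.png'%(n,int(10*s['t'])));P=(wcloud if n=='wrist' else cloud)(c);print(n);fins(P,c)
    h,ss,v=hsv(c);x,y,z=np.moveaxis(P,-1,0)
    q=P[(h>60)&(h<95)&(ss>70)&(z>58)&(z<72)&(x>560)&(x<800)&(abs(y)<230)];print('rack',[np.round(k,1) for k in cv2.minAreaRect(q[:,:2].astype(np.float32))])
E
python3 fins.py wrist top scene; ls pics
```

```text
[540.04383201 -25.35491766 296.08455355] 0.15443572780508763
wrist
fin c [616.9   6.7] sz [53.9 14.2] yaw 8.9 z 52.9 441
fin c [610.2  70.4] sz [48.4 20.7] yaw 6.5 z 53.0 522
fin c [633.3 -60.2] sz [43.2 14.6] yaw 7.6 z 52.7 215
fin c [ 641.8 -129.8] sz [46.6 18. ] yaw 14.0 z 52.9 428
rack [array([690.5, -18.2]), array([ 85.4, 297.4]), np.float64(8.6)]
top
fin c [ 641.1 -128.7] sz [42.3  8.1] yaw 8.0 z 50.8 37
fin c [630.1 -59. ] sz [38.4  9.5] yaw -0.3 z 51.9 28
fin c [608.2  71.5] sz [45.5  9.2] yaw 13.2 z 51.9 41
rack [array([688.7, -18.3]), array([ 82. , 293.5]), np.float64(8.5)]
scene
fin c [ 645.1 -126.4] sz [45.7 15. ] yaw 15.8 z 51.8 53
fin c [630.7 -59.8] sz [34.2 13.8] yaw 11.0 z 52.2 52
fin c [618.9   9.1] sz [54.4 14.6] yaw 12.1 z 52.6 73
fin c [613.1  74.6] sz [50.1 17.3] yaw 18.5 z 52.1 76
rack [array([693.5, -15.5]), array([ 84.1, 296.2]), np.float64(8.8)]
f_scene_192.png
f_top_192.png
f_wrist_192.png
s0.png
s1.png
s1c.png
scene0.png
t0.png
top0.png
w1.png
w2.png
w3.png
```

```bash
cat > pk.py <<'E'
from h import *
import sys
x,y=map(float,sys.argv[1:3]);yaw=float(sys.argv[3]) if len(sys.argv)>3 else .152
d=down(yaw)
plan([((x,y,140),d,55,59),((x,y,38),d,55,59,35)])
E
python3 pk.py 605 71.3
```

```text
[[0,0,0,19.7,-21.6,24.3,55],[0,0,0,19.7,-21.5,24.2,55],[0.1,0,0,19.7,-21.6,24.3,55],[0,-0.1,0,19.7,-21.5,24.3,55],[0,0,0,0,0,34,55],[0,0,0,0.1,0.1,34,55],[0,0,0,0,0,34,55]]
7
```

Emit:
jog_arm(motion=[[0,0,0,19.7,-21.6,24.3,55],[0,0,0,19.7,-21.5,24.2,55],[0.1,0,0,19.7,-21.6,24.3,55],[0,0,0,19.7,-21.5,24.3,55],[0,0,0,0,0,34,55],[0,0,0,0,0,34,55],[0,0,0,0,0,34,55],[0,0,0,0,0,0,5],[0,0,0,0,0,0,5],[0,0,0,0,0,0,5]])

```text
t: 20.6
eef_pos: [605.6, 72.0, 98.6]
tcp_rot: [-3.141, -0.003, 0.152]
ft_force: [0.1, -0.3, 0.7]
opening: 0.32
grip_force: 0.0
```

Emit:
jog_arm(motion=[[0,0,0,0,0,0,5],[0,0,0,0,0,0,5],[0,0,0,-10,0,0,5],[0,0,0,-17,0,0,5],[0,0,0,-17,0,0,5],[0,0,0,-17,0,0,5],[0,0,0,-17,0,0,5],[0,0,0,-17,0,0,5],[0,0,0,-5,0,0,5],[0,0,0,0,0,0,5]])

```text
t: 21.85
eef_pos: [505.6, 56.9, 97.7]
tcp_rot: [-3.141, -0.001, 0.152]
ft_force: [-3.9, -1.8, 13.7]
opening: 0.146
grip_force: 30.0
```

```bash
cat > pl.py <<'E'
from h import *
import sys
i=int(sys.argv[1]); lx=[-100,-33,33,100][i]
O=np.array([468,357.]);a=-0.035;ux=np.array([np.cos(a),np.sin(a)]);uy=np.array([-np.sin(a),np.cos(a)])
q=O+lx*ux+(27.5-66)*uy
s=env.state();R=Rn.from_euler('xyz',s['tcp_rot']);g=s['eef_pos']+59*R.as_matrix()[:,2]
gy=s['tcp_rot'][2];D=down(1.536)
h=112
plan([((g[0],g[1],h),R,5,59,18),((*q,h),D,5,59,40),((*q,62),D,5,59,20),((*q,44),D,5,59,9)],deg=7)
E
python3 pl.py 0
```

```text
[[0,0,0,0,0,-14.7,5],[0,0,0,0,0,-14.6,5],[0,0,0,0.1,0,-14.7,5],[0,0,0,0,0,-14.7,5],[0,0,0,0,0,-14.6,5],[0,0,-6.6,-8.1,-23.6,0,5],[0,0,-6.6,-5.4,-24.3,0,5],[0,0,-6.6,-2.5,-24.9,0,5],[0,0,-6.6,0.4,-24.9,0,5],[0,0,-6.7,3.2,-24.7,0,5]]
[[0,0,-6.6,6.1,-24.2,0,5],[0,0,-6.6,8.8,-23.3,0,5],[0,0,-6.6,11.5,-22.2,0,5],[0,0,-6.6,13.9,-20.7,0,5],[0.1,0,-6.6,16.2,-18.9,-0.1,5],[0,0,-6.6,18.3,-17,0.1,5],[0,-0.1,-6.6,20.1,-14.8,0,5],[0,0,0,0,0,16.7,5],[0,0,0,0,0,16.6,5],[0,0,0,0.1,0.1,16.7,5]]
[[0,0,0,0,0,9,5],[0,0,0,0,0,9,5]]
22
```

Emit:
jog_arm(motion=[[0,0,0,0,0,-8,5],[0,0,0,0,0,-14.6,5],[0,0,0,0,0,-14.7,5],[0,0,0,0,0,-14.7,5],[0,0,0,0,0,-14.6,5],[0,0,0,0,0,-6.6,5],[0,0,0,0,0,0,5]])

```text
t: 22.72
eef_pos: [506.2, 57.0, 170.6]
tcp_rot: [-3.141, -0.002, 0.152]
ft_force: [-0.5, 0.1, -1.3]
opening: 0.146
grip_force: 30.0
```

```bash
python3 fins.py scene; python3 - <<'E'
import cv2
a=cv2.imread('pics/'+sorted([f for f in __import__('os').listdir('pics') if f.startswith('f_scene')])[-1])[130:330,230:480]
cv2.imwrite('pics/v1.png',cv2.resize(a,None,fx=3,fy=3))
E
```

```text
[506.16573299  57.01376633 170.62799111] 0.1515684201355194
scene
fin c [ 643.9 -126.5] sz [42.4 15.3] yaw 10.4 z 51.9 53
fin c [631.8 -60.5] sz [32.7 14.8] yaw 5.1 z 52.7 49
fin c [620.2  10. ] sz [55.6 16. ] yaw 13.5 z 52.2 73
rack [array([693.7, -15.8]), array([ 85.4, 297. ]), np.float64(8.5)]
```

View pics/v1.png

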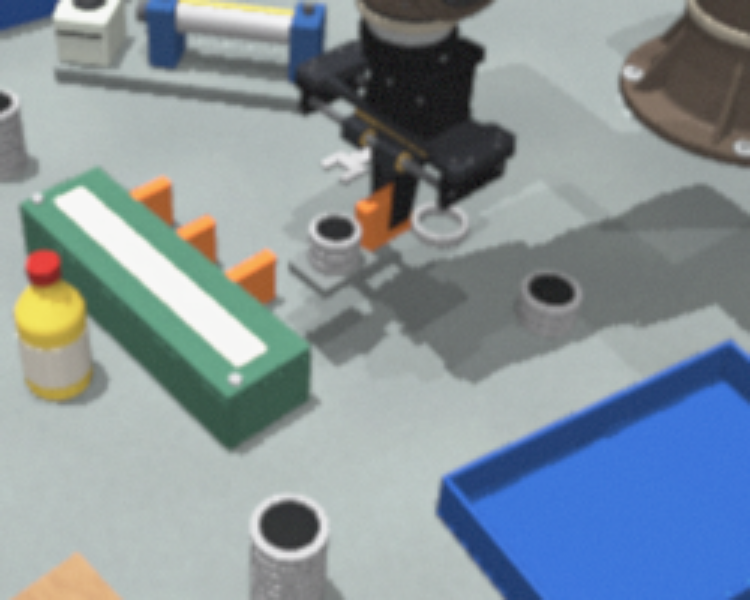

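The carrier is lifted and roughly level at crop position (345,240), with the fin held between the fingers. I'll carry it to the tray.

Emit:
jog_arm(motion=[[0,0,-6.6,-8.1,-23.6,0,5],[0,0,-6.6,-5.4,-24.3,0,5],[0,0,-6.6,-2.5,-24.9,0,5],[0,0,-6.6,0.4,-24.9,0,5],[0,0,-6.7,3.2,-24.7,0,5],[0,0,-6.6,6.1,-24.2,0,5],[0,0,-6.6,8.8,-23.3,0,5],[0,0,-6.6,11.5,-22.2,0,5],[0,0,-6.6,13.9,-20.7,0,5],[0,0,-6.6,16.2,-18.9,0,5]])

```text
t: 24.02
eef_pos: [389.8, 278.5, 169.6]
tcp_rot: [3.141, -0.0, 1.309]
ft_force: [1.3, -0.2, -2.0]
opening: 0.148
grip_force: 30.0
```

Emit:
jog_arm(motion=[[0,0,-6.6,18.3,-17,0,5],[0,0,-6.6,20.1,-14.8,0,5],[0,0,0,0,0,0,5],[0,0,0,0,0,0,5]])

```text
t: 24.52
eef_pos: [367.2, 321.7, 169.8]
tcp_rot: [3.141, -0.0, 1.534]
ft_force: [0.5, -0.7, -2.9]
opening: 0.147
grip_force: 30.0
```

```bash
python3 pl.py 0; python3 - <<'E'
from h import *
c=cam('wrist');save(c,'w4.png')
E
```

```text
[[0,0,0,0,0,-1.2,5],[0,0,-0.1,0.3,-0.5,0,5],[0,0,0,0,0,16.7,5],[0,0,0,0,0,16.7,5],[0,0,0,0,0,16.6,5],[0,0,0,0,0,6,5],[0,0,0,0,0,6,5],[0,0,0,0,0,6,5]]
8
```

View pics/w4.png

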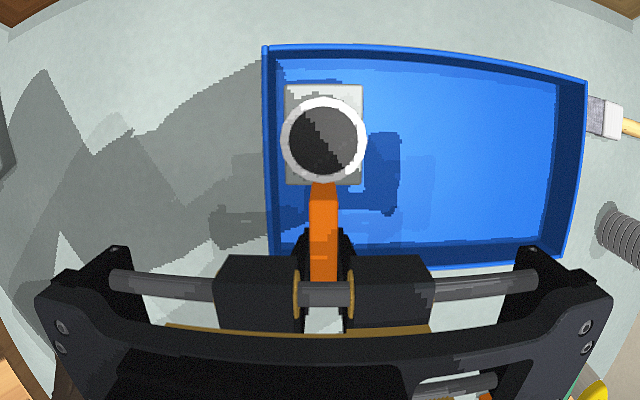

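The carrier sits over the tray's left end (sled around (325,135)) and is well aligned. I'll lower and release it.

Emit:
jog_arm(motion=[[0,0,0,0,0,16,5],[0,0,0,0,0,16,5],[0,0,0,0,0,15,5],[0,0,0,0,0,8,5],[0,0,0,0,0,6,5],[0,0,0,0,0,4,5],[0,0,0,0,0,2,5],[0,0,0,0,0,0,5]])

```text
t: 25.58
eef_pos: [367.2, 322.2, 103.3]
tcp_rot: [3.14, -0.001, 1.536]
ft_force: [0.4, 0.3, -1.5]
opening: 0.143
grip_force: 30.0
```

Emit:
jog_arm(motion=[[0,0,0,0,0,1,5],[0,0,0,0,0,1,5],[0,0,0,0,0,0,5],[0,0,0,0,0,0,40],[0,0,0,0,0,0,50],[0,0,0,0,0,0,50],[0,0,0,0,0,-20,50],[0,0,0,0,0,-40,50],[0,0,0,0,0,-50,50],[0,0,0,0,0,-50,50]])

```text
t: 26.82
eef_pos: [366.8, 321.9, 262.7]
tcp_rot: [3.141, -0.0, 1.536]
ft_force: [-0.2, 0.9, 0.3]
opening: 0.527
grip_force: 0.0
```

```bash
cat > nx.py <<'E'
from h import *
import sys
x,y=map(float,sys.argv[1:3])
d=down(.152)
plan([((x-20,y,200),d,55,59),((x,y,140),d,55,59)],deg=8)
E
python3 nx.py 609 6.5; python3 - <<'E'
from h import *
c=cam('wrist');save(c,'w5.png')
E
```

```text
[[0,0,7.9,-30.7,23.3,0.4,55],[0,0,8,-27.3,27.3,0.3,55],[0,0,7.9,-23.2,30.9,0.4,55],[0,0,7.9,-18.7,33.7,0.4,55],[0,0,7.9,-13.9,36,0.4,55],[0,0,8,-8.8,37.5,0.3,55],[0,0,7.9,-3.5,38.5,0.4,55],[0,0,7.9,1.8,38.5,0.4,55],[0,0,7.9,7,38,0.3,55],[0,0,8,12.3,36.5,0.4,55]]
[[0,0,0,9.8,1.5,30,55],[0,0,0,9.9,1.6,30,55]]
12
```

View pics/w5.png

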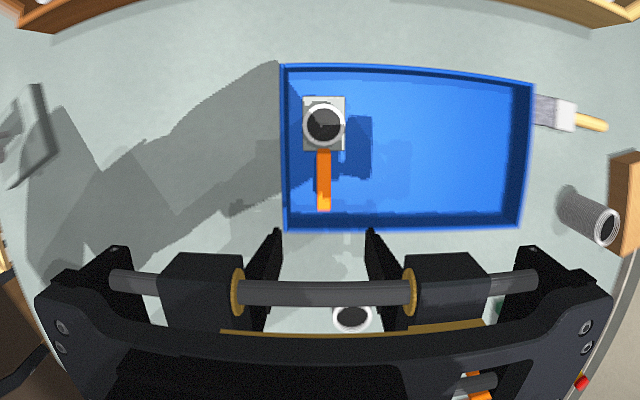

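Carrier 1 stands in the tray with its sled at (323,123) and fin toward the near wall. Next one.

Emit:
jog_arm(motion=[[0,0,7.9,-30.7,23.3,0.4,55],[0,0,8,-27.3,27.3,0.3,55],[0,0,7.9,-23.2,30.9,0.4,55],[0,0,7.9,-18.7,33.7,0.4,55],[0,0,7.9,-13.9,36,0.4,55],[0,0,8,-8.8,37.5,0.3,55],[0,0,7.9,-3.5,38.5,0.4,55],[0,0,7.9,1.8,38.5,0.4,55],[0,0,7.9,7,38,0.3,55],[0,0,8,12.3,36.5,0.4,55]])

```text
t: 28.12
eef_pos: [589.8, 5.6, 257.1]
tcp_rot: [-3.141, -0.001, 0.147]
ft_force: [1.0, -0.2, 0.4]
opening: 0.578
grip_force: 0.0
```

```bash
python3 fins.py scene wrist; python3 pk.py 609 6.5
```

```text
[589.84577696   5.56967392 257.1335581 ] 0.1469642629915675
scene
fin c [ 640.4 -128.4] sz [36. 12.] yaw 7.8 z 52.0 48
fin c [630.3 -58.7] sz [33.8 13.6] yaw 8.6 z 52.8 51
fin c [619.9   9.8] sz [54.8 15.5] yaw 12.8 z 52.2 74
rack [array([693.2, -15.7]), array([ 85.3, 297.3]), np.float64(8.6)]
wrist
fin c [615.9   7.2] sz [54.2 14. ] yaw 9.2 z 53.1 746
fin c [631.9 -60.3] sz [41.7 13.8] yaw 7.8 z 53.0 572
fin c [ 642.2 -129.3] sz [46.  15.3] yaw 11.3 z 53.1 527
rack [array([690.7, -17.4]), array([ 84.7, 297.6]), np.float64(8.8)]
[[0,0,-0.2,9.2,0.2,28.9,55],[0,-0.1,-0.2,9.1,0.2,28.9,55],[0,0,0,0,0,34,55],[0,0,0,0.1,0,34,55],[0,0,0,0,0,34,55]]
5
```

Emit:
jog_arm(motion=[[0,0,-0.2,9.2,0.2,28.9,55],[0,0,-0.2,9.1,0.2,28.9,55],[0,0,0,0,0,34,55],[0,0,0,0,0,34,55],[0,0,0,0,0,34,55],[0,0,0,0,0,0,5],[0,0,0,0,0,0,5],[0,0,0,0,0,0,5],[0,0,0,0,0,0,5],[0,0,0,0,0,0,5]])

```text
t: 29.48
eef_pos: [608.1, 8.8, 98.5]
tcp_rot: [3.141, -0.003, 0.158]
ft_force: [0.3, -6.9, 2.7]
opening: 0.146
grip_force: 29.7
```

Emit:
jog_arm(motion=[[0,0,0,-10,0,0,5],[0,0,0,-17,0,0,5],[0,0,0,-17,0,0,5],[0,0,0,-17,0,0,5],[0,0,0,-17,0,0,5],[0,0,0,-17,0,0,5],[0,0,0,-7,0,0,5],[0,0,0,0,0,-8,5],[0,0,0,0,0,-14.6,5],[0,0,0,0,0,-14.7,5]])

```text
t: 30.72
eef_pos: [506.9, -6.9, 135.9]
tcp_rot: [-3.141, -0.001, 0.159]
ft_force: [0.3, -0.1, -2.2]
opening: 0.149
grip_force: 30.0
```

Emit:
jog_arm(motion=[[0,0,0,0,0,-14.7,5],[0,0,0,0,0,-14.6,5],[0,0,0,0,0,-6.6,5],[0,0,0,0,0,0,5]])

```text
t: 31.22
eef_pos: [506.8, -7.0, 171.3]
tcp_rot: [-3.141, -0.002, 0.159]
ft_force: [0.7, -0.2, -3.0]
opening: 0.145
grip_force: 30.0
```

```bash
python3 fins.py scene;python3 pl.py 1
```

```text
[506.81196331  -6.97983325 171.27617986] 0.15857445942368975
scene
fin c [ 644.7 -128.8] sz [45.9 17.1] yaw 16.0 z 51.9 54
fin c [631.2 -59. ] sz [34.5 14. ] yaw 3.5 z 52.2 52
rack [array([693.2, -15.5]), array([ 84.5, 296.2]), np.float64(8.5)]
[[0,0,0,0,0,-0.2,5],[0,0,-6.6,-1.7,-27.8,0,5],[0,0,-6.6,1.5,-27.9,0,5],[0,0,-6.5,4.7,-27.5,0,5],[0,0,-6.6,7.8,-26.8,0.1,5],[0,0,-6.6,10.8,-25.7,0,5],[0,0,-6.6,13.6,-24.3,0,5],[0,0,-6.5,16.4,-22.6,0,5],[0,0,-6.6,18.9,-20.5,0,5],[0,0,-6.6,21,-18.3,0,5]]
[[0,0,-6.6,23.1,-15.7,0,5],[0,0,-6.5,24.7,-13,0.1,5],[0.1,0,-6.6,26,-10.1,0,5],[0,0,0,0,0,16.7,5],[0,0,0,0,0,16.6,5],[0,0,0,-0.1,0,16.7,5],[0,0,0,0,0,9,5],[0,0,0,0,0.1,9,5]]
18
```

Emit:
jog_arm(motion=[[0,0,-6.6,-1.7,-27.8,0,5],[0,0,-6.6,1.5,-27.9,0,5],[0,0,-6.5,4.7,-27.5,0,5],[0,0,-6.6,7.8,-26.8,0,5],[0,0,-6.6,10.8,-25.7,0,5],[0,0,-6.6,13.6,-24.3,0,5],[0,0,-6.5,16.4,-22.6,0,5],[0,0,-6.6,18.9,-20.5,0,5],[0,0,-6.6,21,-18.3,0,5],[0,0,-6.6,23.1,-15.7,0,5]])

```text
t: 32.52
eef_pos: [445.5, 266.0, 170.3]
tcp_rot: [-3.142, -0.0, 1.311]
ft_force: [0.6, -0.7, -2.6]
opening: 0.146
grip_force: 30.0
```

Emit:
jog_arm(motion=[[0,0,-6.5,24.7,-13,0,5],[0,0,-6.6,26,-10.1,0,5],[0,0,0,0,0,0,5],[0,0,0,0,0,0,5]])

```text
t: 33.02
eef_pos: [433.6, 319.2, 170.5]
tcp_rot: [3.141, 0.0, 1.534]
ft_force: [-0.0, 0.0, -2.6]
opening: 0.149
grip_force: 30.0
```

```bash
python3 pl.py 1; cat > car.py <<'E'
from h import *
# fins in view of wrist: top heights and places, both held and in tray
c=cam('wrist');P=wcloud(c);h,s,v=hsv(c);x,y,z=np.moveaxis(P,-1,0)
m=(h>5)&(h<20)&(s>130)&(x>300)&(x<640)&(y>220)&(y<470)&(z>20)
k,l=cv2.connectedComponents(m.astype(np.uint8))
for i in range(1,k):
    q=P[l==i]
    if len(q)<60: continue
    t=q[q[:,2]>np.percentile(q[:,2],80)-6]
    cc,sz,a=cv2.minAreaRect(t[:,:2].astype(np.float32))
    f=np.polyfit(t[:,1],t[:,2],1)
    print('fin',np.round(cc,1),np.round(sz,1),round(a,1),'ztop',np.median(t[:,2]).round(1),'slope',f[0].round(3),len(t))
# ring tops: grey above 40
g=(s<60)&(z>35)&(z<140)&(x>320)&(x<620)&(y>340)&(y<450)
k,l=cv2.connectedComponents(g.astype(np.uint8))
for i in range(1,k):
    q=P[l==i]
    if len(q)>80: print('ring',np.median(q,0).round(1),len(q))
E
python3 car.py
```

```text
[[0,0,0,0,0,-0.5,5],[0,0,-0.1,0.4,0,0,5],[0,0,0,0,0,16.7,5],[0,0,0,0,0,16.6,5],[0,0,0,0,0,16.7,5],[0,0,0,0,0,9,5],[0,0,0,0,0,9,5]]
7
fin [367.8 332.1] [57.5 14.2] 88.1 ztop 58.0 slope -0.004 1435
fin [433.7 335.5] [46.4 14.3] 88.9 ztop 124.9 slope 0.027 2436
ring [435.9 388.1 117.5] 7847
ring [371.6 387.9  51. ] 2666
```

Emit:
jog_arm(motion=[[0,0,0,0,0,16,5],[0,0,0,0,0,16,5],[0,0,0,0,0,15,5],[0,0,0,0,0,8,5],[0,0,0,0,0,6,5],[0,0,0,0,0,4,5],[0,0,0,0,0,2,5],[0,0,0,0,0,1,5],[0,0,0,0,0,0.5,5],[0,0,0,0,0,0,5]])

```text
t: 34.33
eef_pos: [433.9, 319.7, 103.5]
tcp_rot: [3.14, -0.001, 1.536]
ft_force: [-2.1, -2.5, 8.1]
opening: 0.147
grip_force: 30.0
```

Emit:
jog_arm(motion=[[0,0,0,0,0,0,40],[0,0,0,0,0,0,50],[0,0,0,0,0,0,50],[0,0,0,0,0,-20,50],[0,0,0,0,0,-40,50],[0,0,0,0,0,-50,50],[0,0,0,0,0,-50,50]])

```text
t: 35.2
eef_pos: [433.5, 319.5, 264.0]
tcp_rot: [3.141, -0.001, 1.536]
ft_force: [0.2, 0.4, 0.1]
opening: 0.524
grip_force: 0.0
```

```bash
python3 nx.py 630 -60.3; python3 car.py
```

```text
[[0,0,7.9,-37.3,19,0.5,55],[0,0,8,-34.4,23.9,0.5,55],[0,0,7.9,-30.7,28.5,0.5,55],[0,0,7.9,-26.5,32.4,0.5,55],[0,0,7.9,-21.8,35.8,0.5,55],[0,0,8,-16.7,38.4,0.4,55],[0,0,7.9,-11.2,40.4,0.5,55],[0,0,7.9,-5.5,41.5,0.5,55],[0,0,7.9,0.3,41.9,0.5,55],[0,0,8,6,41.5,0.5,55]]
[[0,0,0,9.8,1.5,30,55],[0,0,0,9.9,1.5,30,55]]
12
fin [367.5 331.8] [56.3 15.3] 87.9 ztop 58.0 slope -0.002 777
fin [434.  330.3] [57.1 12.8] 88.3 ztop 58.0 slope -0.008 634
ring [435.8 385.8  51.1] 1369
ring [370.4 387.5  51.1] 1336
```

Both carriers stand flat. Third one.

Emit:
jog_arm(motion=[[0,0,7.9,-37.3,19,0.5,55],[0,0,8,-34.4,23.9,0.5,55],[0,0,7.9,-30.7,28.5,0.5,55],[0,0,7.9,-26.5,32.4,0.5,55],[0,0,7.9,-21.8,35.8,0.5,55],[0,0,8,-16.7,38.4,0.4,55],[0,0,7.9,-11.2,40.4,0.5,55],[0,0,7.9,-5.5,41.5,0.5,55],[0,0,7.9,0.3,41.9,0.5,55],[0,0,8,6,41.5,0.5,55]])

```text
t: 36.5
eef_pos: [610.7, -61.6, 257.2]
tcp_rot: [-3.141, -0.001, 0.147]
ft_force: [0.4, -0.5, -0.2]
opening: 0.577
grip_force: 0.0
```

```bash
python3 fins.py wrist; python3 pk.py 630 -60.3
```

```text
[610.65699662 -61.5767187  257.19204948] 0.1469144275675376
wrist
fin c [635.2 -62.1] sz [43.4 15.3] yaw 0.5 z 53.2 469
fin c [ 642.1 -130.3] sz [45.8 14.7] yaw 7.8 z 53.1 591
rack [array([692.6, -21.3]), array([ 84.2, 291.3]), np.float64(8.0)]
[[0,-0.1,-0.4,9,-1.4,29,55],[0.1,0,-0.4,9.1,-1.3,29,55],[0,0,0,0,0,34,55],[0,0,0,0,0.1,34,55],[0,0,0,0,0,34,55]]
5
```

Emit:
jog_arm(motion=[[0,0,-0.2,9.2,-1,29,55],[0,0,-0.2,9.2,-0.5,29,55],[0,0,0,0,0,34,55],[0,0,0,0,0,34,55],[0,0,0,0,0,34,55],[0,0,0,0,0,0,5],[0,0,0,0,0,0,5],[0,0,0,0,0,0,5],[0,0,0,0,0,0,5],[0,0,0,0,0,0,5]])

```text
t: 37.8
eef_pos: [629.0, -56.5, 98.5]
tcp_rot: [3.14, -0.003, 0.158]
ft_force: [1.7, -7.6, 2.0]
opening: 0.158
grip_force: 28.8
```

Emit:
jog_arm(motion=[[0,0,0,-10,0,0,5],[0,0,0,-17,0,0,5],[0,0,0,-17,0,0,5],[0,0,0,-17,0,0,5],[0,0,0,-17,0,0,5],[0,0,0,-17,0,0,5],[0,0,0,-7,0,0,5],[0,0,0,0,0,-8,5],[0,0,0,0,0,-14.6,5],[0,0,0,0,0,-14.7,5]])

```text
t: 39.05
eef_pos: [527.8, -71.9, 135.8]
tcp_rot: [-3.141, -0.001, 0.159]
ft_force: [0.2, 0.1, -1.8]
opening: 0.143
grip_force: 30.0
```

Emit:
jog_arm(motion=[[0,0,0,0,0,-14.7,5],[0,0,0,0,0,-14.6,5],[0,0,0,0,0,-6.6,5],[0,0,0,0,0,0,5]])

```text
t: 39.55
eef_pos: [527.6, -72.0, 171.1]
tcp_rot: [-3.141, -0.002, 0.159]
ft_force: [-0.6, 0.0, -2.8]
opening: 0.145
grip_force: 30.0
```

```bash
python3 fins.py scene;python3 pl.py 2
```

```text
[527.58238314 -72.01105773 171.0571734 ] 0.1585995424264397
scene
fin c [ 639.4 -129.1] sz [33.5 12.7] yaw 6.1 z 51.9 48
rack [array([693.5, -16.7]), array([ 85.6, 298.1]), np.float64(8.4)]
[[0,0,0,0,0,-0.4,5],[0,0,-6.6,2.8,-32.4,0,5],[0,0,-6.6,6.6,-31.9,0,5],[0,0,-6.5,10.1,-30.9,0.1,5],[0,0,-6.6,13.6,-29.5,0,5],[0,0,-6.6,16.9,-27.8,0,5],[0,0,-6.6,20,-25.7,0,5],[0,0,-6.5,22.8,-23.2,0,5],[0,0,-6.6,25.3,-20.4,0,5],[0,0,-6.6,27.5,-17.5,0.1,5]]
[[0,0,-6.6,29.2,-14.1,0,5],[0,0,-6.5,30.8,-10.7,0,5],[0.1,0,-6.6,31.7,-7.2,0,5],[0,0,0,0,0,16.7,5],[0,0,0,0,0,16.6,5],[0,0,0,0,0,16.7,5],[0,0,0,0,0,6,5],[0,0,0,0,0,6,5],[0,0,0,0,0.1,6,5]]
19
```

Emit:
jog_arm(motion=[[0,0,-6.6,2.8,-32.4,0,5],[0,0,-6.6,6.6,-31.9,0,5],[0,0,-6.5,10.1,-30.9,0,5],[0,0,-6.6,13.6,-29.5,0,5],[0,0,-6.6,16.9,-27.8,0,5],[0,0,-6.6,20,-25.7,0,5],[0,0,-6.5,22.8,-23.2,0,5],[0,0,-6.6,25.3,-20.4,0,5],[0,0,-6.6,27.5,-17.5,0,5],[0,0,-6.6,29.2,-14.1,0,5]])

```text
t: 40.85
eef_pos: [504.1, 253.4, 170.1]
tcp_rot: [-3.142, -0.0, 1.311]
ft_force: [0.2, 0.3, -2.0]
opening: 0.149
grip_force: 30.0
```

Emit:
jog_arm(motion=[[0,0,-6.5,30.8,-10.7,0,5],[0,0,-6.6,31.7,-7.2,0,5],[0,0,0,0,0,0,5],[0,0,0,0,0,0,5]])

```text
t: 41.35
eef_pos: [499.5, 316.9, 170.2]
tcp_rot: [-3.142, 0.0, 1.535]
ft_force: [-0.6, -0.2, -2.4]
opening: 0.148
grip_force: 30.0
```

```bash
python3 pl.py 2;python3 car.py
```

```text
[[0,0,0,0,0,-0.8,5],[0,0,-0.1,0.5,0.2,0,5],[0,0,0,0,0,16.7,5],[0,0,0,0,0,16.7,5],[0,0,0,0,0,16.6,5],[0,0,0,0,0,6,5],[0,0,0,0,0,6,5],[0,0,0,0,0,6,5]]
8
fin [434.5 329.8] [58.5 14. ] 88.5 ztop 58.0 slope -0.004 1458
fin [368.3 331.7] [57.8 14.7] 88.6 ztop 57.9 slope -0.004 1217
fin [499.6 333.5] [46.3 14.3] 88.9 ztop 124.8 slope 0.025 2458
ring [501.7 386.2 117.5] 7879
ring [438.3 386.2  51.1] 2668
ring [374.4 387.8  51. ] 2215
```

Emit:
jog_arm(motion=[[0,0,0,0,0,16,5],[0,0,0,0,0,16,5],[0,0,0,0,0,15,5],[0,0,0,0,0,8,5],[0,0,0,0,0,6,5],[0,0,0,0,0,4,5],[0,0,0,0,0,2,5],[0,0,0,0,0,1,5],[0,0,0,0,0,0.5,5],[0,0,0,0,0,0,5]])

```text
t: 42.65
eef_pos: [499.9, 317.4, 103.3]
tcp_rot: [3.14, -0.001, 1.536]
ft_force: [-1.4, -1.8, 6.9]
opening: 0.146
grip_force: 30.0
```

Emit:
jog_arm(motion=[[0,0,0,0,0,0,40],[0,0,0,0,0,0,50],[0,0,0,0,0,0,50],[0,0,0,0,0,-20,50],[0,0,0,0,0,-40,50],[0,0,0,0,0,-50,50],[0,0,0,0,0,-50,50]])

```text
t: 43.52
eef_pos: [499.5, 317.2, 263.8]
tcp_rot: [3.141, -0.001, 1.536]
ft_force: [0.2, 0.7, 0.6]
opening: 0.523
grip_force: 0.0
```

```bash
python3 car.py; python3 fins.py scene; python3 nx.py 638 -129.5
```

```text
fin [500.  328.7] [56.1 12.8] 88.3 ztop 58.0 slope -0.001 645
fin [434.1 329.8] [57.7 15.3] 88.2 ztop 57.9 slope -0.006 798
fin [367.6 331.8] [56.6 15.2] 88.5 ztop 57.9 slope -0.002 718
ring [501.8 384.1  51.1] 1373
ring [437.3 385.8  51. ] 1347
ring [372.7 387.5  51. ] 1251
[500.79458307 318.01075241 270.35444683] 1.5357956274614095
scene
fin c [ 644.9 -127.5] sz [43.9 16.2] yaw 13.4 z 51.8 48
rack [array([693.3, -15.6]), array([ 84.4, 296.2]), np.float64(8.7)]
[[0,-0.1,7.9,-44.3,13.3,0.8,55],[0.1,0,8,-42,19.2,0.8,55],[0,-0.1,7.9,-39,24.9,0.8,55],[0,0,7.9,-35.2,30,0.8,55],[0,-0.1,7.9,-30.7,34.6,0.9,55],[0,0,8,-25.7,38.5,0.9,55],[0.1,-0.1,7.9,-20,41.6,0.9,55],[0,0,7.9,-14.2,44.1,0.9,55],[0,-0.1,8,-7.9,45.6,0.8,55],[0,-0.1,7.9,-1.6,46.3,0.9,55]]
[[0,0,0,9.9,1.5,30,55],[0,0,0,9.9,1.5,30,55]]
12
```

Emit:
jog_arm(motion=[[0,0,7.9,-44.3,13.3,0.8,55],[0,0,8,-42,19.2,0.8,55],[0,0,7.9,-39,24.9,0.8,55],[0,0,7.9,-35.2,30,0.8,55],[0,0,7.9,-30.7,34.6,0.9,55],[0,0,8,-25.7,38.5,0.9,55],[0,0,7.9,-20,41.6,0.9,55],[0,0,7.9,-14.2,44.1,0.9,55],[0,0,8,-7.9,45.6,0.8,55],[0,0,7.9,-1.6,46.3,0.9,55]])

```text
t: 44.88
eef_pos: [616.9, -131.7, 252.8]
tcp_rot: [-3.141, -0.0, 0.147]
ft_force: [-0.2, 0.2, 0.6]
opening: 0.579
grip_force: 0.0
```

```bash
python3 fins.py wrist; python3 pk.py 638 -129.5
```

```text
[ 616.87254459 -131.72930418  252.75754667] 0.14691278493412008
wrist
fin c [ 641.5 -131.1] sz [44.6 10.7] yaw 8.8 z 53.1 493
rack [array([692.6, -21.4]), array([ 84.3, 290.8]), np.float64(8.2)]
[[0,0,-0.4,10.4,-2.1,26.8,55],[0,-0.1,-0.4,10.4,-1.9,26.7,55],[0,0,0,0,0,34,55],[0,0,0,0.1,-0.1,34,55],[0,0,0,0,0,34,55]]
5
```

Emit:
jog_arm(motion=[[0,0,-0.2,10.4,-1.5,26.8,55],[0,0,-0.2,10.4,-1,26.7,55],[0,0,0,0,0,34,55],[0,0,0,0,0,34,55],[0,0,0,0,0,34,55],[0,0,0,0,0,0,5],[0,0,0,0,0,0,5],[0,0,0,0,0,0,5],[0,0,0,0,0,0,5],[0,0,0,0,0,0,5]])

```text
t: 46.18
eef_pos: [637.8, -125.4, 99.3]
tcp_rot: [3.14, -0.004, 0.158]
ft_force: [0.7, -7.1, 1.5]
opening: 0.161
grip_force: 28.5
```

Emit:
jog_arm(motion=[[0,0,0,-10,0,0,5],[0,0,0,-17,0,0,5],[0,0,0,-17,0,0,5],[0,0,0,-17,0,0,5],[0,0,0,-17,0,0,5],[0,0,0,-17,0,0,5],[0,0,0,-7,0,0,5],[0,0,0,0,0,-8,5],[0,0,0,0,0,-14.6,5],[0,0,0,0,0,-14.7,5]])

```text
t: 47.42
eef_pos: [536.5, -140.5, 136.4]
tcp_rot: [-3.141, -0.001, 0.159]
ft_force: [0.2, -0.5, -3.2]
opening: 0.148
grip_force: 30.0
```

Emit:
jog_arm(motion=[[0,0,0,0,0,-14.7,5],[0,0,0,0,0,-14.6,5],[0,0,0,0,0,-6.6,5],[0,0,0,0,0,0,5]])

```text
t: 47.92
eef_pos: [536.3, -140.6, 171.7]
tcp_rot: [-3.142, -0.002, 0.159]
ft_force: [0.1, 0.4, -2.1]
opening: 0.146
grip_force: 30.0
```

```bash
python3 fins.py scene;python3 pl.py 3
```

```text
[ 536.34993002 -140.63802675  171.74768225] 0.15861000025142014
scene
rack [array([693.3, -15.7]), array([ 84.8, 296.9]), np.float64(8.5)]
[[0,0,0,0,0,0.3,5],[0,0,-6.6,8.5,-37.1,0,5],[0,0,-6.6,12.7,-35.9,0,5],[0,0,-6.5,16.7,-34.1,0.1,5],[0,0,-6.6,20.5,-32.1,0,5],[0,0,-6.6,24.1,-29.5,0,5],[0,0,-6.6,27.3,-26.5,0,5],[0,0,-6.5,30.1,-23.2,0.1,5],[0,0,-6.6,32.6,-19.7,0,5],[0,0,-6.6,34.6,-15.8,0,5]]
[[0,0,-6.6,36.2,-11.6,0,5],[0,0,-6.5,37.4,-7.5,0.1,5],[0.1,0,-6.6,37.9,-3.2,0,5],[0,0,0,0,0,16.7,5],[0,0,0,0,0,16.6,5],[0,0,0,-0.1,0,16.7,5],[0,0,0,0,0,9,5],[0,0,0,0,0.1,9,5]]
18
```

Emit:
jog_arm(motion=[[0,0,-6.6,8.5,-37.1,-5,5],[0,0,-6.6,12.7,-35.9,-5,5],[0,0,-6.5,16.7,-34.1,-5,5],[0,0,-6.6,20.5,-32.1,0,5],[0,0,-6.6,24.1,-29.5,0,5],[0,0,-6.6,27.3,-26.5,0,5],[0,0,-6.5,30.1,-23.2,0,5],[0,0,-6.6,32.6,-19.7,0,5],[0,0,-6.6,34.6,-15.8,0,5],[0,0,-6.6,36.2,-11.6,5,5]])

```text
t: 49.22
eef_pos: [561.6, 240.3, 181.0]
tcp_rot: [3.141, -0.001, 1.311]
ft_force: [0.4, -0.2, -2.7]
opening: 0.147
grip_force: 30.0
```

Emit:
jog_arm(motion=[[0,0,-6.5,37.4,-7.5,5,5],[0,0,-6.6,37.9,-3.2,5,5],[0,0,0,0,0,0,5],[0,0,0,0,0,0,5]])

```text
t: 49.72
eef_pos: [566.4, 314.6, 170.9]
tcp_rot: [-3.141, 0.0, 1.535]
ft_force: [0.3, -0.0, -2.6]
opening: 0.146
grip_force: 30.0
```

```bash
python3 pl.py 3;python3 car.py
```

```text
[[0,0,0,0,0,-0.1,5],[0,0,-0.1,0.5,0.2,0,5],[0,0,0,0,0,16.7,5],[0,0,0,0,0,16.6,5],[0,0,0,0,0,16.7,5],[0,0,0,0,0,9,5],[0,0,0,0,0,9,5]]
7
fin [500.3 327.8] [58.6 14.1] 88.1 ztop 58.1 slope -0.006 1438
fin [435.  330.3] [57.4 14.6] 88.2 ztop 57.9 slope -0.003 1199
fin [368.3 331.7] [57.4 15.3] 88.3 ztop 57.9 slope -0.001 896
fin [566.5 330.4] [45.6 14.5] 88.4 ztop 124.7 slope 0.032 2384
ring [568.5 382.9 117.3] 7815
ring [504.3 384.3  51.1] 2652
ring [441.  386.1  51. ] 2189
ring [376.8 387.9  50.8] 1643
```

Emit:
jog_arm(motion=[[0,0,0,0,0,16,5],[0,0,0,0,0,16,5],[0,0,0,0,0,15,5],[0,0,0,0,0,8,5],[0,0,0,0,0,6,5],[0,0,0,0,0,4,5],[0,0,0,0,0,2,5],[0,0,0,0,0,1,5],[0,0,0,0,0,0.5,5],[0,0,0,0,0,0,5]])

```text
t: 51.02
eef_pos: [566.8, 315.1, 104.1]
tcp_rot: [3.14, -0.001, 1.536]
ft_force: [-1.7, -1.4, 5.7]
opening: 0.148
grip_force: 30.0
```

Emit:
jog_arm(motion=[[0,0,0,0,0,0,40],[0,0,0,0,0,0,50],[0,0,0,0,0,0,50],[0,0,0,0,0,-20,50],[0,0,0,0,0,-40,50],[0,0,0,0,0,-50,50],[0,0,0,0,0,-50,50],[0,0,0,0,0,0,50]])

```text
t: 52.02
eef_pos: [567.4, 315.4, 268.7]
tcp_rot: [3.133, -0.004, 1.536]
ft_force: [0.3, 0.3, 0.1]
opening: 0.523
grip_force: 0.0
```

```bash
python3 car.py; python3 - <<'E'
from h import *
t=cam('scene');save(t,'s9.png');cv2.imwrite('pics/s9c.png',cv2.resize(cv2.imread('pics/s9.png')[80:400,180:520],None,fx=1.85,fy=1.85,interpolation=2))
P=cloud(t);bench(t,P,(445.5,-304,75))
h,s,v=hsv(t);m=((h<8)|(h>172))&(s>120)&(abs(P[...,0]-562)<40)&(abs(P[...,1]+414)<40)&(P[...,2]>95)
print('plunger z',np.median(P[m],0))
E
```

```text
fin [500.1 328.5] [56.6 13.9] 88.2 ztop 58.1 slope -0.006 733
fin [566.5 325.4] [56.4 13. ] 88.2 ztop 58.0 slope -0.017 557
fin [434.7 329.8] [57.5 14.5] 88.4 ztop 58.0 slope -0.001 678
fin [368.1 332.4] [56.8 15.1] 87.9 ztop 57.9 slope 0.001 581
ring [503.3 384.   51.1] 1306
ring [568.7 380.1  51.1] 1302
ring [439.3 385.9  51. ] 1196
ring [374.6 387.5  50.9] 1042
yellow 61 [-1.7 -1.  19.5] ang deg from up (+ = to -y) 3.0
steel 349 [ 0.1 12.6  6.9] ang deg from up (+ = to -y) -61.4
plunger z [ 565.32335819 -412.55958371  112.17000896]
```

View pics/s9c.png

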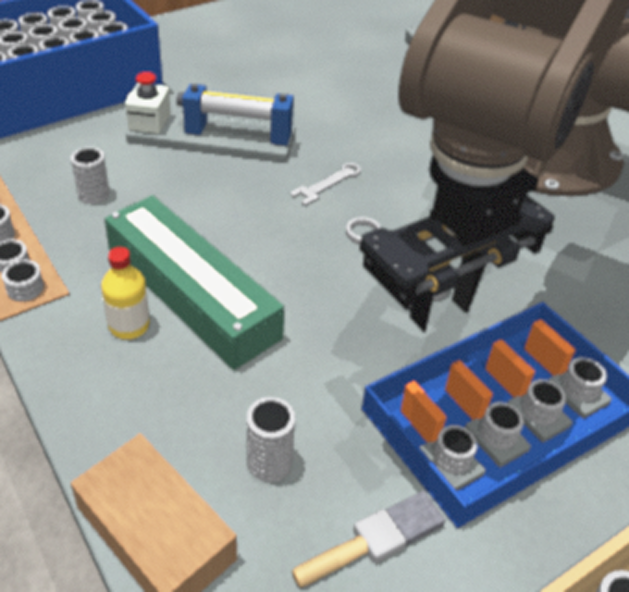

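All four carriers stand upright in the tray (about (400–605, 320–480)). The stripe is up, the plunger is released at z = 112, and the other things are unmoved.

```bash
python3 -c "
from cell import env
print(env.job_done())"
```

```text
the job is handed in; nothing more can be done
None
```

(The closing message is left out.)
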